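# Close a sterilising drum with its nested lids, then lift the outer lid alone

## Robot

A 7-joint arm with a two-finger parallel gripper is mounted at the origin on a cart in front of the work surface, level with it; the furniture and walls round the work are solid. World frame = base frame: x ahead of the robot, y to its left, z up, the work surface at z = 0. Lengths are in m, angles in degrees, forces in N, time in s.
With the tool pointing down it reaches from about 0.425 to 0.925 m from the base axis. Payload 6.8 kg.
Tool frame: the origin (TCP) lies at the centre of the arm's flange, where the gripper is bolted on; the fingertips stand ahead of it and the grasp point (between the pads) lies 163 mm ahead of it (ctrl.finger_overhang is the z of the fingertips in the tool frame, in m); z points along the fingers, y is the line along which they close (so a half turn about z gives the same grasp; the last joint's range is limited). The gripper opens to 88 mm and grips with 3 to 60 N. Pads are 20 mm wide; open, the fingers measure 115 mm over their backs; the gripper's body (75 mm by 178 mm) begins 61 mm behind the grasp point.
Start: joints at [65.254, 27.33, 1.283, 89.118, -0.659, 63.558, -4.761], TCP at [0.215, -0.64, 0.405] pointing down, gripper open.
Joint ranges: [-169.35, 169.35], [-19.33, 120.38], [-80.79, 83.38], [13.8, 139.57], [-78.32, 258.32], [9.67, 109.79], [-169.56, 169.56]. Speed limits (degrees/s): [136.94, 136.94, 180, 180, 180, 180, 180].

## Interface

Orientations are given as a 3x3 rotation matrix whose columns are the frame's x, y, z axes.
In Python, from bench import ctrl gives the robot as it stands.
- The arm moves only by the tool step_arm, never from a script. Its argument "targets" is a list of rows, each an object of numbers: "x", "y", "z": the shift along the tool's x, y, z as a fraction of full scale; "wx", "wy", "wz": the turn, a rotation vector about the tool's x, y, z as a fraction of full scale; "fingers": the opening, from 0 (shut) to 1 (fully open). A call has 1 to 8 rows; each row is the pose to reach, as a shift and turn from the pose commanded when the call began, along the tool's axes at that moment, turning the shorter way round; what a row does not reach only later rows make up. Full scale, the value 1, is 80 mm for a shift and 180 degrees for a turn. A row lasts 1/8 s, in which the tool goes at most 62.5 mm and 10.7 degrees, less where a joint would pass 70% of its speed; a pose out of reach is approached as far as the arm can. A call with a number of a shift or a turn outside -1 to 1 is refused whole. A call with a gripper value outside its range is refused whole. The fingers move at their own pace and stop on an object; "force" is the grip in N (left out, the last holds). Time passes only in rows, so rows that repeat a pose let the fingers close. It gives the time, the measured TCP pose, the force, the opening and the grip force at its end, in the units of the state.
- ctrl.sense(): the state, without advancing time (a new reading comes with each control period).
- ctrl.capture(name): name is "side" or "top" or "wrist"; returns a dict with "pixels" (420x560x3 uint8, red, green, blue), "mtx" (3x3 intrinsics, pixels), "R" (3x3) and "t" (3): a world point X has camera coordinates R X + t. Camera axes: x right, y down, z forward; pixel columns grow to the right and rows downward; lengths in m; the calibration is good to about 2 mm. A picture is of the moment at which its call begins. There is no depth.
- ctrl.hand_in(): hands the job in; it is judged then, once.
The state is a dict: "t": time; "joints": joint angles; "joint_velocities": joint speeds; "joint_efforts": joint torques, N m; "ee_pos": TCP position; "tool_rot": TCP orientation; "contact_force": force on the tool from outside, world axes, zero at the start; "torque": the same for the moment, N m; "gripper_width": finger opening in m; "finger_force": force on a finger pad.
Only numpy, scipy, OpenCV 4.12 (cv2) and the standard library are available. Lean on these libraries where they do the work, as an engineer would, in place of code of your own. Each camera call takes 0.05 s, during which the arm holds its last target. There are 200 camera calls.

## Task

Pick up the nested pair of lids by the inner lid's central knob so both come up together, lower them gently (no drop) onto the open steel drum until the inner lid is seated in its mouth, and let go of the knob. Then take the outer lid by the sleeve round the knob and lift it off alone, leaving the perforated inner lid seated and undisturbed so the drum can go to steam. Finish while still holding the outer lid level and still in the air, its rim at least a couple of centimetres above the top of the knob; do not knock the drum or the things nearby.

Things in the scene. Friction and masses are not known exactly. Their poses are not given: they have to be found in the camera images.
- drum: Open round stainless drum, loose, about 0.8 kg, upright: 106 mm outside, 98 mm inside diameter, 80 mm high. Two wire ears on its y axis reach 67 mm from its axis, 50 mm up. Instruments inside stay below 65 mm. Origin at the centre of its underside, z up; its yaw does not matter.
- drum_rim (a point): Centre of the drum's open mouth, level with the rim, 80 mm above the worktop.
- inner_lid: Inner lid, steel, loose, 0.2 to 0.3 kg. Origin: centre of its underside, z up. Plug 92 mm diameter (84 at the bottom), 10 mm high, 3 mm play in the drum; perforated disc 112 mm, 10 to 14 mm up, its underside rests on the drum rim (origin then 10 mm below the rim); round knob bar from 14 to 76 mm. At the start it stands on its plug on the worktop, under the outer lid.
- knob (a point): Grip place on the inner lid's round upright knob bar (18 mm diameter), on its axis: 64 mm above the inner lid's origin, 12 mm below the knob's top, 22 mm above the top of the sleeve round it. Lifted by the knob, the inner lid carries the outer lid along.
- outer_lid: Outer lid, steel, loose, 0.1 to 0.2 kg, resting on the inner lid's disc, not latched. Origin: centre of the skirt's lower edge, z up (nested: 4 mm above the inner lid's origin). Skirt 128 mm outside, 120 inside, 10 mm high, hangs outside the drum wall with 7 mm to spare; top plate 10 to 14 mm up; central sleeve from 14 to 38 mm.
- sleeve (a point): Middle of the outer lid's upright round sleeve (40 mm outside, 30 mm inside diameter, 24 mm high, open at the top), on its axis, 26 mm above the outer lid's origin, 12 mm above the top plate. The knob stands up through it with 6 mm play all round; its top is 46 mm above this point when nested.
- pad_box: Bystander: small carton of pads, 58 x 88 x 62 mm high, loose; origin at the centre of its underside. Leave alone.
- label_roll: Bystander: roll of labels, 64 mm across, 32 mm high, loose; origin at the centre of its underside. Leave alone.
- saline_bottle: Bystander: small white bottle with a screw cap, 45 mm diameter, 80 mm high, loose; origin at the centre of its underside. Leave alone.

How it is judged:
By the outcome, as a careful person would: the job done as asked, in the order asked, and still so for the second after the job is handed in, while the arm keeps its last pose, push and grip.
It also fails if it takes over 54 s, if anything falls off the work surface, if the arm or the gripper's body presses on something with over 40 N, if the wrist force passes 120 N, or if a joint passes its speed limit or range.

## Working session

There is one attempt and no reset: what is moved stays moved. The work goes in short steps, Python scripts to look and compute and a tool call to move; the robot and the scene stay as the last step left them, time stands still between calls to the robot, and variables do not carry over. Pictures are saved under pics/ and viewed, at most 10 in all, crops included, and the job is handed in when it is done.

Besides the shell and the picture viewer there is one more tool, called after ">>>" in YAML: its name, and indented under it one key for each argument. step_arm: Moves the arm, as the interface text tells. Shift numbers are shares of 80 mm and turn numbers shares of 180 degrees, none past 1 either way. Its arguments: {"type":"object","properties":{"targets":{"type":"array"},"force":{"type":"number"}},"required":["targets"]}

```bash
mkdir -p pics
cat > cap.py <<'E'
import sys,cv2,pickle
from bench import ctrl
for n in sys.argv[2:]:
    c=ctrl.capture(n); cv2.imwrite(f"pics/{sys.argv[1]}_{n}.png",c["pixels"][:,:,::-1]); pickle.dump(c,open(f"pics/{sys.argv[1]}_{n}.pkl","wb"))
E
python3 cap.py a top side; python3 -c "
from bench import ctrl
import pickle,numpy as np
np.set_printoptions(precision=4,suppress=True)
s=ctrl.sense();print(s, ctrl.finger_overhang)
for n in('top','side'):
  c=pickle.load(open(f'pics/a_{n}.pkl','rb'));print(n,c['mtx'],c['R'],c['t'],-np.array(c['R']).T@np.array(c['t']))
"
```

```text
{'t': 0.1, 'joints': array([65.2536, 27.3703,  1.2797, 89.1716, -0.6585, 63.5589, -4.7616]), 'joint_velocities': array([-0.0238, -0.1641,  0.0015, -0.149 , -0.1046, -0.0106,  0.024 ]), 'joint_efforts': array([  0.0049, -58.4089,   1.5399, -27.3314,  -0.0542,   0.0131,
         0.0001]), 'ee_pos': array([ 0.2147, -0.6397,  0.4038]), 'tool_rot': array([[ 0.948 ,  0.3182, -0.0006],
       [ 0.3182, -0.948 ,  0.0015],
       [-0.0001, -0.0016, -1.    ]]), 'contact_force': array([-0.0598,  0.6156, -0.4258]), 'torque': array([ 0.0014,  0.0495, -0.0164]), 'finger_force': 0.0, 'gripper_width': 0.0875500221764174} 0.182
top [[421.1468   0.     285.7139]
 [  0.     421.1468 206.6095]
 [  0.       0.       1.    ]] [[-0.0083 -1.      0.0018]
 [-0.9977  0.0082 -0.0674]
 [ 0.0674 -0.0024 -0.9977]] [-0.1343  0.5523  1.069 ] [ 0.4778 -0.1363  1.104 ]
side [[535.5436   0.     277.3202]
 [  0.     535.5436 197.4395]
 [  0.       0.       1.    ]] [[-0.9935 -0.1127 -0.0174]
 [-0.0304  0.4085 -0.9122]
 [ 0.1099 -0.9057 -0.4093]] [0.5274 0.1482 1.0166] [0.4167 0.9197 0.5604]
```

View pics/a_top.png

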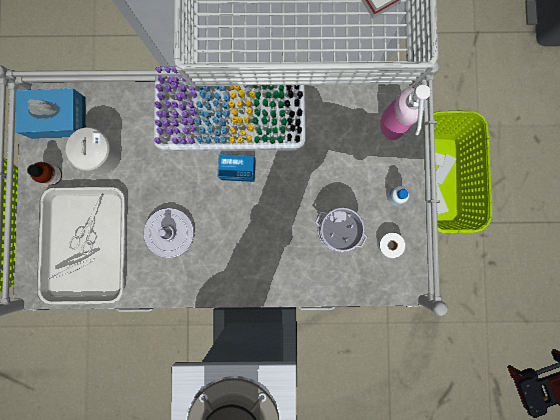

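View pics/a_side.png

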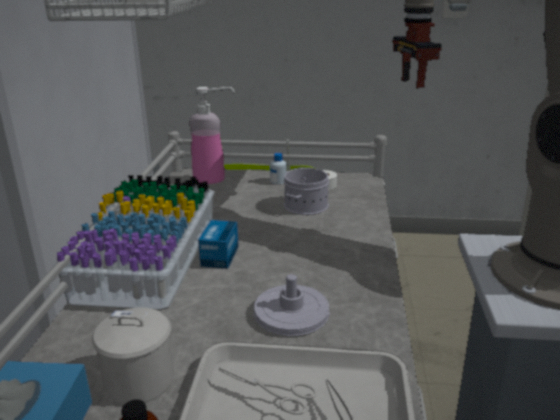

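Top view: lid pair at about (168,232) with the knob at about (167,230), drum mouth at about (341,230) with ears at columns 318 and 366, pad box at (236,166), bottle at (400,195), roll at (392,245). Side view: knob top at (291,278), drum at (306,190). I'll fit the known circles to the edges in both views.

```bash
cat > fit.py <<'E'
import cv2,pickle,numpy as np
from scipy.optimize import minimize
A=np.linspace(0,2*np.pi,180,endpoint=False)
def load(n): return pickle.load(open(f"pics/{n}.pkl","rb"))
def proj(c,X):
    return cv2.projectPoints(np.asarray(X,float).reshape(-1,1,3),cv2.Rodrigues(np.array(c["R"]))[0],np.array(c["t"]),np.array(c["mtx"]),None)[0][:,0]
def ray(c,u,v,z):
    R=np.array(c["R"]);o=-R.T@np.array(c["t"]);d=R.T@np.linalg.inv(c["mtx"])@[u,v,1];return o+d*(z-o[2])/d[2]
def circ(x,y,z,r): return np.c_[x+r*np.cos(A),y+r*np.sin(A),np.full(A.size,z)]
def grad(c):
    g=cv2.GaussianBlur(cv2.cvtColor(c["pixels"],cv2.COLOR_RGB2GRAY).astype(np.float32),(0,0),1)
    return np.hypot(cv2.Sobel(g,-1,1,0),cv2.Sobel(g,-1,0,1)).clip(0,120)
def fit(cs,x0,circles,rng=.012):
    gs=[grad(c) for c in cs]
    def cost(p): 
        return -sum(cv2.remap(g,*[q.astype(np.float32)[:,None] for q in proj(c,circ(*p,z,r)).T],cv2.INTER_LINEAR).mean() for c,g in zip(cs,gs) for z,r in circles)
    G=np.arange(-rng,rng+1e-6,.002)
    b=min(((cost((x0[0]+a,x0[1]+b)),x0[0]+a,x0[1]+b) for a in G for b in G))
    r=minimize(cost,b[1:],method="Nelder-Mead",options=dict(initial_simplex=[b[1:],(b[1]+.002,b[2]),(b[1],b[2]+.002)]))
    return r.x,r.fun
E
python3 - <<'E'
from fit import *
np.set_printoptions(precision=4,suppress=True)
t,s=load("a_top"),load("a_side")
L0=ray(t,168,232,.018)[:2];D0=ray(t,341,230,.08)[:2]
print(L0,D0,'knob',ray(t,167,230,.076),ray(s,291,278,.076))
for cs,n in(([t],'t'),([s],'s'),([t,s],'ts')):
    L=fit(cs,L0,[(.018,.064),(.042,.020)]);D=fit(cs,D0,[(.08,.053)]);print(n,L,D)
for n,u,v,z in(('box',236,160,.062),('bottle',401,192,.08),('roll',392,245,.032)):print(n,ray(t,u,v,z))
L,D=L[0],D[0]
out=[]
for c,boxes in((t,((110,180),(285,175))),(s,((235,255),(250,150)))):
    for (u0,v0) in boxes:
        k=4;im=cv2.resize(c["pixels"][v0:v0+73,u0:u0+99][:,:,::-1],None,fx=k,fy=k,interpolation=cv2.INTER_CUBIC) if 0 else cv2.resize(c["pixels"][v0:v0+100,u0:u0+130][:,:,::-1],None,fx=3,fy=3,interpolation=cv2.INTER_CUBIC).copy()
        for C,col in((circ(*L,.018,.064),(0,255,0)),(circ(*L,.042,.02),(0,255,255)),(circ(*L,.076,.009),(0,0,255)),(circ(*D,.08,.053),(0,255,0)),(circ(*D,.08,.049),(0,255,255)),(circ(*D,0,.053),(0,0,255))):
            cv2.polylines(im,[np.int32((proj(c,C)-[u0,v0]+.5)*3)],True,col,1)
        out.append(im)
cv2.imwrite("pics/fit.png",np.vstack([np.hstack(out[:2]),np.hstack(out[2:])]))
E
```

```text
[0.4882 0.1645] [ 0.489  -0.2725] knob [0.4925 0.1509 0.076 ] [0.4875 0.1694 0.076 ]
t (array([0.4879, 0.1642]), np.float64(-193.65188598632812)) (array([ 0.4933, -0.2736]), np.float64(-95.99734497070312))
s (array([0.4886, 0.1646]), np.float64(-138.8260498046875)) (array([ 0.4963, -0.279 ]), np.float64(-59.33018493652344))
ts (array([0.4883, 0.1643]), np.float64(-331.010009765625)) (array([ 0.4935, -0.274 ]), np.float64(-150.83633422851562))
box [ 0.6659 -0.0155  0.062 ]
bottle [ 0.5805 -0.4208  0.08  ]
roll [ 0.4504 -0.4076  0.032 ]
```

View pics/fit.png

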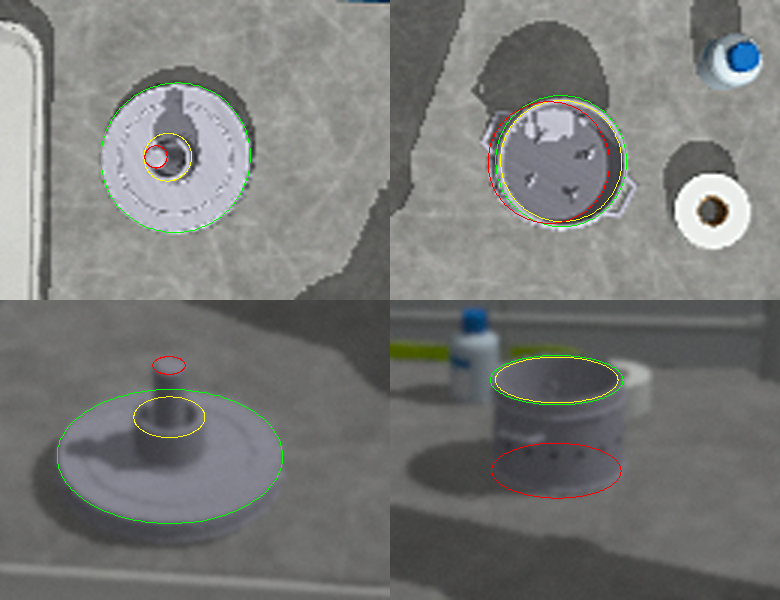

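The lid pair fits well at (0.488, 0.164), and the reach there (0.515 m) is fine. The drum is roughly at (0.491, -0.273), and I'll refine that from the wrist camera on the way past. First I turn the tool square to the world axes and head over the drum.

>>> step_arm:
  targets:
    - {"x": 0.4,"y": -0.3,"wz": 0.05}
    - {"x": 0.9,"y": -0.65,"wz": 0.103}
    - {"x": 1.0,"y": -0.7,"wz": 0.103}
    - {"x": 1.0,"y": -0.7,"wz": 0.103}

```text
schema error: expected keys x, y, z, wx, wy, wz, fingers
```

>>> step_arm:
  targets:
    - {"x": 0.4,"y": -0.3,"z": 0,"wx": 0,"wy": 0,"wz": 0.05,"fingers": 1}
    - {"x": 0.9,"y": -0.65,"z": 0,"wx": 0,"wy": 0,"wz": 0.103,"fingers": 1}
    - {"x": 1.0,"y": -0.7,"z": 0,"wx": 0,"wy": 0,"wz": 0.103,"fingers": 1}
    - {"x": 1.0,"y": -0.7,"z": 0,"wx": 0,"wy": 0,"wz": 0.103,"fingers": 1}

```text
t: 0.6
ee_pos: [0.2732, -0.5612, 0.4046]
tool_rot: [[1.0, 0.003, -0.0], [0.003, -1.0, 0.0], [-0.0, -0.0, -1.0]]
contact_force: [-0.6, -1.6, 0.2]
gripper_width: 0.0881
finger_force: 0.0
```

>>> step_arm:
  targets:
    - {"x": 0.34,"y": -0.45,"z": 0,"wx": 0,"wy": 0,"wz": 0,"fingers": 1}
    - {"x": 0.68,"y": -0.9,"z": 0,"wx": 0,"wy": 0,"wz": 0,"fingers": 1}

```text
t: 0.85
ee_pos: [0.326, -0.4904, 0.4045]
tool_rot: [[1.0, -0.003, -0.001], [-0.003, -1.0, -0.001], [-0.001, 0.001, -1.0]]
contact_force: [0.2, 0.3, 0.2]
gripper_width: 0.0878
finger_force: 0.0
```

>>> step_arm:
  targets:
    - {"x": 0.34,"y": -0.45,"z": 0,"wx": 0,"wy": 0,"wz": 0,"fingers": 1}
    - {"x": 0.68,"y": -0.9,"z": 0,"wx": 0,"wy": 0,"wz": 0,"fingers": 1}

```text
t: 1.1
ee_pos: [0.3811, -0.418, 0.4046]
tool_rot: [[1.0, -0.002, -0.0], [-0.002, -1.0, -0.001], [-0.0, 0.001, -1.0]]
contact_force: [0.4, -0.0, 0.7]
gripper_width: 0.0878
finger_force: 0.0
```

>>> step_arm:
  targets:
    - {"x": 0.34,"y": -0.45,"z": 0,"wx": 0,"wy": 0,"wz": 0,"fingers": 1}
    - {"x": 0.68,"y": -0.9,"z": 0,"wx": 0,"wy": 0,"wz": 0,"fingers": 1}

```text
t: 1.35
ee_pos: [0.4359, -0.3461, 0.4047]
tool_rot: [[1.0, -0.002, -0.0], [-0.002, -1.0, -0.001], [-0.0, 0.001, -1.0]]
contact_force: [0.3, -1.1, -0.3]
gripper_width: 0.0882
finger_force: 0.0
```

>>> step_arm:
  targets:
    - {"x": 0.34,"y": -0.45,"z": 0,"wx": 0,"wy": 0,"wz": 0,"fingers": 1}
    - {"x": 0.68,"y": -0.9,"z": 0,"wx": 0,"wy": 0,"wz": 0,"fingers": 1}
    - {"x": 0.68,"y": -0.9,"z": 0,"wx": 0,"wy": 0,"wz": 0,"fingers": 1}
    - {"x": 0.68,"y": -0.9,"z": 0,"wx": 0,"wy": 0,"wz": 0,"fingers": 1}

```text
t: 1.85
ee_pos: [0.4896, -0.2753, 0.4045]
tool_rot: [[1.0, -0.002, -0.001], [-0.002, -1.0, -0.001], [-0.001, 0.001, -1.0]]
contact_force: [-1.1, -0.4, -0.2]
gripper_width: 0.0878
finger_force: 0.0
```

```bash
python3 cap.py b wrist
python3 - <<'E'
from fit import *
w,t=load("b_wrist"),load("a_top")
print(fit([w],(.491,-.273),[(.08,.053),(.08,.049)]),fit([w],(.491,-.273),[(.08,.053)]),fit([t],(.491,-.273),[(.08,.053),(.08,.049)]))
D,_=fit([w],(.491,-.273),[(.08,.053)])
im=w["pixels"][:,:,::-1].copy()
for C,col in((circ(*D,.08,.053),(0,255,0)),(circ(*D,.08,.049),(0,255,255)),(circ(*D,0,.053),(0,0,255))):cv2.polylines(im,[np.int32(proj(w,C))],True,col,1)
cv2.imwrite("pics/b.png",im)
E
```

```text
(array([ 0.49132599, -0.27435582]), np.float64(-183.69305419921875)) (array([ 0.4912536 , -0.27435928]), np.float64(-77.82139587402344)) (array([ 0.49354835, -0.27377693]), np.float64(-199.61398315429688))
```

View pics/b.png

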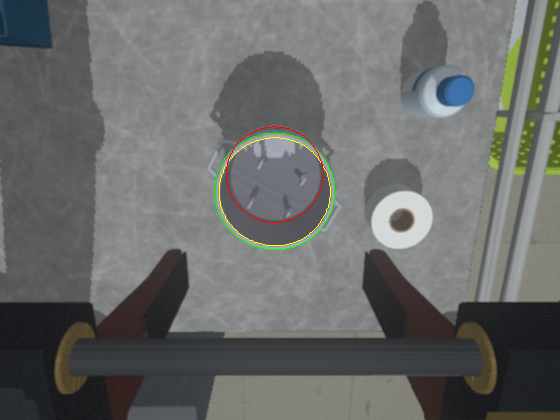

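The wrist fit matches the rim closely: drum at about (0.491, -0.274), roll and bottle clear. Next, over to the lids.

>>> step_arm:
  targets:
    - {"x": 0,"y": -0.5,"z": 0,"wx": 0,"wy": 0,"wz": 0,"fingers": 1}
    - {"x": 0,"y": -1,"z": 0,"wx": 0,"wy": 0,"wz": 0,"fingers": 1}

```text
t: 2.15
ee_pos: [0.4894, -0.1949, 0.4046]
tool_rot: [[1.0, -0.005, -0.0], [-0.005, -1.0, -0.001], [-0.0, 0.001, -1.0]]
contact_force: [0.3, -0.4, -0.5]
gripper_width: 0.088
finger_force: 0.0
```

>>> step_arm:
  targets:
    - {"x": 0,"y": -0.5,"z": 0,"wx": 0,"wy": 0,"wz": 0,"fingers": 1}
    - {"x": 0,"y": -1,"z": 0,"wx": 0,"wy": 0,"wz": 0,"fingers": 1}

```text
t: 2.4
ee_pos: [0.4897, -0.1143, 0.4048]
tool_rot: [[1.0, -0.003, 0.0], [-0.003, -1.0, -0.001], [0.0, 0.001, -1.0]]
contact_force: [0.5, -0.3, -0.0]
gripper_width: 0.0876
finger_force: 0.0
```

>>> step_arm:
  targets:
    - {"x": 0,"y": -0.5,"z": 0,"wx": 0,"wy": 0,"wz": 0,"fingers": 1}
    - {"x": 0,"y": -1,"z": 0,"wx": 0,"wy": 0,"wz": 0,"fingers": 1}

```text
t: 2.65
ee_pos: [0.4901, -0.0343, 0.4048]
tool_rot: [[1.0, -0.003, 0.0], [-0.003, -1.0, -0.001], [0.0, 0.001, -1.0]]
contact_force: [0.1, -1.0, 0.3]
gripper_width: 0.0875
finger_force: 0.0
```

>>> step_arm:
  targets:
    - {"x": 0,"y": -0.5,"z": 0,"wx": 0,"wy": 0,"wz": 0,"fingers": 1}
    - {"x": 0,"y": -1,"z": 0,"wx": 0,"wy": 0,"wz": 0,"fingers": 1}

```text
t: 2.9
ee_pos: [0.4904, 0.0457, 0.4048]
tool_rot: [[1.0, -0.003, 0.0], [-0.003, -1.0, -0.001], [0.0, 0.001, -1.0]]
contact_force: [0.6, 0.4, -0.2]
gripper_width: 0.0877
finger_force: 0.0
```

>>> step_arm:
  targets:
    - {"x": 0,"y": -0.5,"z": 0,"wx": 0,"wy": 0,"wz": 0,"fingers": 1}
    - {"x": 0,"y": -1,"z": 0,"wx": 0,"wy": 0,"wz": 0,"fingers": 1}

```text
t: 3.15
ee_pos: [0.4908, 0.1257, 0.4047]
tool_rot: [[1.0, -0.003, 0.0], [-0.003, -1.0, -0.001], [0.0, 0.001, -1.0]]
contact_force: [0.2, -0.7, -0.2]
gripper_width: 0.0878
finger_force: 0.0
```

>>> step_arm:
  targets:
    - {"x": 0,"y": -0.3,"z": 0,"wx": 0,"wy": 0,"wz": 0,"fingers": 1}
    - {"x": 0,"y": -0.48,"z": 0,"wx": 0,"wy": 0,"wz": 0,"fingers": 1}
    - {"x": 0,"y": -0.48,"z": 0,"wx": 0,"wy": 0,"wz": 0,"fingers": 1}
    - {"x": 0,"y": -0.48,"z": 0,"wx": 0,"wy": 0,"wz": 0,"fingers": 1}

```text
t: 3.65
ee_pos: [0.4906, 0.1634, 0.4045]
tool_rot: [[1.0, -0.002, -0.0], [-0.002, -1.0, -0.001], [-0.0, 0.001, -1.0]]
contact_force: [0.9, 0.6, 0.7]
gripper_width: 0.0878
finger_force: 0.0
```

```bash
python3 cap.py c wrist
python3 - <<'E'
from fit import *
from bench import ctrl
w=load("c_wrist")
print(fit([w],(.488,.164),[(.018,.064),(.042,.02)]),fit([w],(.488,.164),[(.018,.064)]),fit([w],(.488,.164),[(.076,.009)],.006))
s=ctrl.sense();print(s["ee_pos"],s["tool_rot"],s["joints"])
D,_=fit([w],(.488,.164),[(.018,.064)])
im=w["pixels"][:,:,::-1].copy()
for C,col in((circ(*D,.018,.064),(0,255,0)),(circ(*D,.042,.02),(0,255,255)),(circ(*D,.076,.009),(0,0,255))):cv2.polylines(im,[np.int32(proj(w,C))],True,col,1)
cv2.imwrite("pics/c.png",im)
E
```

```text
(array([0.48748064, 0.16564326]), np.float64(-116.86903381347656)) (array([0.48797493, 0.16573599]), np.float64(-78.73046875)) (array([0.48645548, 0.16547258]), np.float64(-71.0473403930664))
[0.49056103 0.16347852 0.40454392] [[ 9.99997767e-01 -2.10929712e-03 -1.30991968e-04]
 [-2.10939737e-03 -9.99997479e-01 -7.69965283e-04]
 [-1.29367552e-04  7.70239878e-04 -9.99999695e-01]] [  -7.21099199   13.90589753  -21.14817807  109.3734468     5.92386879
   57.79013365 -121.08084993]
```

View pics/c.png

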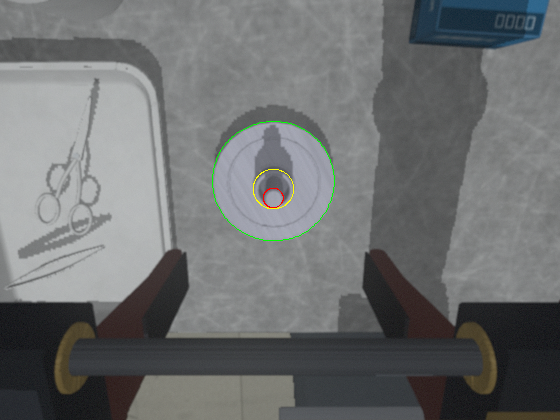

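The wrist view agrees: lid pair centred at about (0.4878, 0.165), knob top at pixel (274,198), tray clear to the left. I centre and go down to grip 67 mm up, which keeps the fingertips 6 mm above the sleeve.

>>> step_arm:
  targets:
    - {"x": -0.035,"y": -0.02,"z": 0.4,"wx": 0,"wy": 0,"wz": 0,"fingers": 1}
    - {"x": -0.035,"y": -0.02,"z": 0.8,"wx": 0,"wy": 0,"wz": 0,"fingers": 1}
    - {"x": -0.035,"y": -0.02,"z": 1,"wx": 0,"wy": 0,"wz": 0,"fingers": 0.7}

```text
t: 4.08
ee_pos: [0.4872, 0.1654, 0.3232]
tool_rot: [[1.0, -0.001, -0.002], [-0.001, -1.0, -0.001], [-0.002, 0.001, -1.0]]
contact_force: [1.1, 0.0, -0.1]
gripper_width: 0.081
finger_force: 0.0
```

>>> step_arm:
  targets:
    - {"x": 0,"y": 0,"z": 0.3,"wx": 0,"wy": 0,"wz": 0,"fingers": 0.7}
    - {"x": 0,"y": 0,"z": 0.6,"wx": 0,"wy": 0,"wz": 0,"fingers": 0.7}
    - {"x": 0,"y": 0,"z": 0.85,"wx": 0,"wy": 0,"wz": 0,"fingers": 0.7}
    - {"x": 0,"y": 0,"z": 1,"wx": 0,"wy": 0,"wz": 0,"fingers": 0.7}

```text
t: 4.58
ee_pos: [0.4877, 0.1662, 0.2441]
tool_rot: [[1.0, -0.001, -0.0], [-0.001, -1.0, -0.0], [-0.0, 0.0, -1.0]]
contact_force: [0.1, 0.1, -0.2]
gripper_width: 0.0615
finger_force: 0.0
```

>>> step_arm:
  targets:
    - {"x": 0,"y": 0,"z": 0.1,"wx": 0,"wy": 0,"wz": 0,"fingers": 0.7}
    - {"x": 0,"y": 0,"z": 0.18,"wx": 0,"wy": 0,"wz": 0,"fingers": 0.7}
    - {"x": 0,"y": 0,"z": 0.18,"wx": 0,"wy": 0,"wz": 0,"fingers": 0.7}

```text
t: 4.95
ee_pos: [0.4875, 0.1666, 0.2302]
tool_rot: [[1.0, 0.0, -0.0], [0.0, -1.0, -0.0], [-0.0, 0.0, -1.0]]
contact_force: [0.3, 0.0, 0.5]
gripper_width: 0.0615
finger_force: 0.0
```

>>> step_arm:
  targets:
    - {"x": 0,"y": 0,"z": 0,"wx": 0,"wy": 0,"wz": 0,"fingers": 0.4}
    - {"x": 0,"y": 0,"z": 0,"wx": 0,"wy": 0,"wz": 0,"fingers": 0.3}
    - {"x": 0,"y": 0,"z": 0,"wx": 0,"wy": 0,"wz": 0,"fingers": 0.1}
    - {"x": 0,"y": 0,"z": 0,"wx": 0,"wy": 0,"wz": 0,"fingers": 0}
    - {"x": 0,"y": 0,"z": 0,"wx": 0,"wy": 0,"wz": 0,"fingers": 0}
    - {"x": 0,"y": 0,"z": 0,"wx": 0,"wy": 0,"wz": 0,"fingers": 0}
    - {"x": 0,"y": 0,"z": 0,"wx": 0,"wy": 0,"wz": 0,"fingers": 0}
    - {"x": 0,"y": 0,"z": 0,"wx": 0,"wy": 0,"wz": 0,"fingers": 0}
  force: 40

```text
t: 5.95
ee_pos: [0.4875, 0.1662, 0.2302]
tool_rot: [[1.0, -0.0, -0.0], [-0.0, -1.0, -0.001], [-0.0, 0.001, -1.0]]
contact_force: [-0.3, -3.9, 1.0]
gripper_width: 0.0171
finger_force: 40.0
```

The grip holds: 17 mm opening at 40 N. I lift slowly.

>>> step_arm:
  targets:
    - {"x": 0,"y": 0,"z": -0.05,"wx": 0,"wy": 0,"wz": 0,"fingers": 0}
    - {"x": 0,"y": 0,"z": -0.12,"wx": 0,"wy": 0,"wz": 0,"fingers": 0}
    - {"x": 0,"y": 0,"z": -0.25,"wx": 0,"wy": 0,"wz": 0,"fingers": 0}
    - {"x": 0,"y": 0,"z": -0.4,"wx": 0,"wy": 0,"wz": 0,"fingers": 0}
    - {"x": 0,"y": 0,"z": -0.6,"wx": 0,"wy": 0,"wz": 0,"fingers": 0}
    - {"x": 0,"y": 0,"z": -0.8,"wx": 0,"wy": 0,"wz": 0,"fingers": 0}
    - {"x": 0,"y": 0,"z": -0.95,"wx": 0,"wy": 0,"wz": 0,"fingers": 0}
    - {"x": 0,"y": 0,"z": -1,"wx": 0,"wy": 0,"wz": 0,"fingers": 0}

```text
t: 6.95
ee_pos: [0.4877, 0.1667, 0.3114]
tool_rot: [[1.0, 0.0, 0.002], [0.0, -1.0, 0.0], [0.002, -0.0, -1.0]]
contact_force: [0.5, -0.1, -4.8]
gripper_width: 0.0168
finger_force: 40.0
```

>>> step_arm:
  targets:
    - {"x": 0,"y": 0.05,"z": -0.1,"wx": 0,"wy": 0,"wz": 0,"fingers": 0}
    - {"x": 0,"y": 0.15,"z": -0.25,"wx": 0,"wy": 0,"wz": 0,"fingers": 0}
    - {"x": 0,"y": 0.3,"z": -0.38,"wx": 0,"wy": 0,"wz": 0,"fingers": 0}
    - {"x": 0,"y": 0.5,"z": -0.45,"wx": 0,"wy": 0,"wz": 0,"fingers": 0}
    - {"x": 0,"y": 0.75,"z": -0.5,"wx": 0,"wy": 0,"wz": 0,"fingers": 0}
    - {"x": 0,"y": 1,"z": -0.5,"wx": 0,"wy": 0,"wz": 0,"fingers": 0}

```text
t: 7.7
ee_pos: [0.4874, 0.0849, 0.3507]
tool_rot: [[1.0, -0.001, 0.0], [-0.001, -1.0, -0.0], [0.0, 0.0, -1.0]]
contact_force: [-0.0, 0.8, -5.0]
gripper_width: 0.0165
finger_force: 40.0
```

>>> step_arm:
  targets:
    - {"x": 0,"y": 0.25,"z": 0,"wx": 0,"wy": 0,"wz": 0,"fingers": 0}
    - {"x": 0,"y": 0.5,"z": 0,"wx": 0,"wy": 0,"wz": 0,"fingers": 0}
    - {"x": 0,"y": 0.75,"z": 0,"wx": 0,"wy": 0,"wz": 0,"fingers": 0}
    - {"x": 0,"y": 1,"z": 0,"wx": 0,"wy": 0,"wz": 0,"fingers": 0}

```text
t: 8.2
ee_pos: [0.4871, 0.0048, 0.3503]
tool_rot: [[1.0, -0.001, -0.0], [-0.001, -1.0, -0.0], [-0.0, 0.0, -1.0]]
contact_force: [-0.0, 0.3, -3.8]
gripper_width: 0.0172
finger_force: 40.0
```

>>> step_arm:
  targets:
    - {"x": 0,"y": 0.25,"z": 0,"wx": 0,"wy": 0,"wz": 0,"fingers": 0}
    - {"x": 0,"y": 0.5,"z": 0,"wx": 0,"wy": 0,"wz": 0,"fingers": 0}
    - {"x": 0,"y": 0.75,"z": 0,"wx": 0,"wy": 0,"wz": 0,"fingers": 0}
    - {"x": 0,"y": 1,"z": 0,"wx": 0,"wy": 0,"wz": 0,"fingers": 0}

```text
t: 8.7
ee_pos: [0.4869, -0.0751, 0.3503]
tool_rot: [[1.0, -0.001, -0.0], [-0.001, -1.0, -0.0], [-0.0, 0.0, -1.0]]
contact_force: [0.1, 0.7, -3.7]
gripper_width: 0.0168
finger_force: 40.0
```

>>> step_arm:
  targets:
    - {"x": 0,"y": 0.25,"z": 0,"wx": 0,"wy": 0,"wz": 0,"fingers": 0}
    - {"x": 0,"y": 0.5,"z": 0,"wx": 0,"wy": 0,"wz": 0,"fingers": 0}
    - {"x": 0,"y": 0.75,"z": 0,"wx": 0,"wy": 0,"wz": 0,"fingers": 0}
    - {"x": 0,"y": 1,"z": 0,"wx": 0,"wy": 0,"wz": 0,"fingers": 0}

```text
t: 9.2
ee_pos: [0.4868, -0.1551, 0.3503]
tool_rot: [[1.0, -0.001, -0.0], [-0.001, -1.0, -0.0], [-0.0, 0.0, -1.0]]
contact_force: [0.7, 0.4, -3.7]
gripper_width: 0.0172
finger_force: 40.0
```

>>> step_arm:
  targets:
    - {"x": 0.02,"y": 0.25,"z": 0,"wx": 0,"wy": 0,"wz": 0,"fingers": 0}
    - {"x": 0.05,"y": 0.5,"z": 0,"wx": 0,"wy": 0,"wz": 0,"fingers": 0}
    - {"x": 0.05,"y": 0.7,"z": 0,"wx": 0,"wy": 0,"wz": 0,"fingers": 0}
    - {"x": 0.05,"y": 0.85,"z": 0,"wx": 0,"wy": 0,"wz": 0,"fingers": 0}
    - {"x": 0.05,"y": 0.95,"z": 0,"wx": 0,"wy": 0,"wz": 0,"fingers": 0}
    - {"x": 0.05,"y": 1,"z": 0,"wx": 0,"wy": 0,"wz": 0,"fingers": 0}

```text
t: 9.95
ee_pos: [0.4915, -0.2336, 0.3502]
tool_rot: [[1.0, 0.0, -0.0], [0.0, -1.0, 0.0], [-0.0, -0.0, -1.0]]
contact_force: [0.0, 0.7, -3.8]
gripper_width: 0.0168
finger_force: 40.0
```

>>> step_arm:
  targets:
    - {"x": 0,"y": 0.15,"z": 0,"wx": 0,"wy": 0,"wz": 0,"fingers": 0}
    - {"x": 0,"y": 0.3,"z": 0,"wx": 0,"wy": 0,"wz": 0,"fingers": 0}
    - {"x": 0,"y": 0.42,"z": 0,"wx": 0,"wy": 0,"wz": 0,"fingers": 0}
    - {"x": 0,"y": 0.48,"z": 0,"wx": 0,"wy": 0,"wz": 0,"fingers": 0}
    - {"x": 0,"y": 0.5,"z": 0,"wx": 0,"wy": 0,"wz": 0,"fingers": 0}
    - {"x": 0,"y": 0.5,"z": 0,"wx": 0,"wy": 0,"wz": 0,"fingers": 0}

```text
t: 10.7
ee_pos: [0.4916, -0.2731, 0.3502]
tool_rot: [[1.0, 0.0, -0.0], [0.0, -1.0, 0.0], [-0.0, -0.0, -1.0]]
contact_force: [-0.7, -0.3, -4.2]
gripper_width: 0.0168
finger_force: 40.0
```

```bash
python3 cap.py d wrist top side
python3 - <<'E'
from fit import *
from bench import ctrl
s=ctrl.sense();print(s["ee_pos"],s["tool_rot"],s["contact_force"],s["torque"],s["finger_force"],s["gripper_width"])
h=s["ee_pos"][2]-.2302
for n in("d_wrist","d_top","d_side"):
    w=load(n);print(n,fit([w],(.4915,-.274),[(.018+h,.064)],.008),fit([w],(.4915,-.274),[(.042+h,.02)],.008))
W=load("d_wrist");S=load("d_side")
ims=[]
for c,(u0,v0) in((W,(130,110)),(S,(210,90))):
    im=cv2.resize(c["pixels"][v0:v0+300,u0:u0+260][:,:,::-1],None,fx=1.5,fy=1.5).copy();p=s["ee_pos"][:2]
    for C in(circ(*p,.018+h,.064),circ(.4915,-.274,.08,.053)):cv2.polylines(im,[np.int32((proj(c,C)-[u0,v0])*1.5)],True,(0,255,0),1)
    ims.append(im)
cv2.imwrite("pics/d.png",np.hstack(ims))
E
```

```text
[ 0.49161887 -0.2729573   0.35028098] [[ 9.99999667e-01  8.16088795e-04  2.63151746e-05]
 [ 8.16084854e-04 -9.99999656e-01  1.49399352e-04]
 [ 2.64370887e-05 -1.49377827e-04 -9.99999988e-01]] [-0.56610611 -0.25357083 -4.58037372] [-0.01527161  0.03477473 -0.00373059] 39.99900755283306 0.01715663586530453
d_wrist (array([ 0.49112969, -0.27244906]), np.float64(-64.16424560546875)) (array([ 0.49823621, -0.27239705]), np.float64(-51.575321197509766))
d_top (array([ 0.49521346, -0.25984254]), np.float64(-64.7036361694336)) (array([ 0.48932379, -0.27467462]), np.float64(-73.32940673828125))
d_side (array([ 0.49330676, -0.2751095 ]), np.float64(-80.95179748535156)) (array([ 0.49318338, -0.26371484]), np.float64(-65.2046127319336))
```

View pics/d.png

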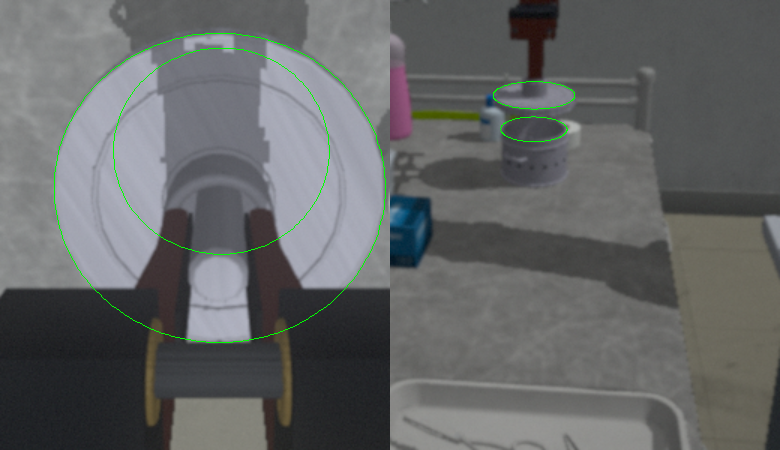

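Lid pair hangs level (wrist view), about 0.5 mm from the tool axis. The drum sits 1.3 mm further in -y. I shift that far, then lower in slow stages while watching the force.

>>> step_arm:
  targets:
    - {"x": 0,"y": 0.016,"z": 0.05,"wx": 0,"wy": 0,"wz": 0,"fingers": 0}
    - {"x": 0,"y": 0.016,"z": 0.15,"wx": 0,"wy": 0,"wz": 0,"fingers": 0}
    - {"x": 0,"y": 0.016,"z": 0.28,"wx": 0,"wy": 0,"wz": 0,"fingers": 0}
    - {"x": 0,"y": 0.016,"z": 0.38,"wx": 0,"wy": 0,"wz": 0,"fingers": 0}
    - {"x": 0,"y": 0.016,"z": 0.43,"wx": 0,"wy": 0,"wz": 0,"fingers": 0}
    - {"x": 0,"y": 0.016,"z": 0.45,"wx": 0,"wy": 0,"wz": 0,"fingers": 0}
    - {"x": 0,"y": 0.016,"z": 0.45,"wx": 0,"wy": 0,"wz": 0,"fingers": 0}

```text
t: 11.72
ee_pos: [0.4916, -0.2746, 0.3143]
tool_rot: [[1.0, 0.0, 0.0], [0.0, -1.0, -0.0], [0.0, 0.0, -1.0]]
contact_force: [-0.1, -0.5, -4.0]
gripper_width: 0.0169
finger_force: 40.0
```

>>> step_arm:
  targets:
    - {"x": 0,"y": 0,"z": 0.015,"wx": 0,"wy": 0,"wz": 0,"fingers": 0}
    - {"x": 0,"y": 0,"z": 0.03,"wx": 0,"wy": 0,"wz": 0,"fingers": 0}
    - {"x": 0,"y": 0,"z": 0.045,"wx": 0,"wy": 0,"wz": 0,"fingers": 0}
    - {"x": 0,"y": 0,"z": 0.06,"wx": 0,"wy": 0,"wz": 0,"fingers": 0}
    - {"x": 0,"y": 0,"z": 0.075,"wx": 0,"wy": 0,"wz": 0,"fingers": 0}
    - {"x": 0,"y": 0,"z": 0.09,"wx": 0,"wy": 0,"wz": 0,"fingers": 0}

```text
t: 12.48
ee_pos: [0.4916, -0.2746, 0.307]
tool_rot: [[1.0, 0.0, 0.0], [0.0, -1.0, -0.0], [0.0, 0.0, -1.0]]
contact_force: [-0.1, -0.3, -3.8]
gripper_width: 0.0168
finger_force: 40.0
```

Plug is 3 mm in with no contact. On down to the seat.

>>> step_arm:
  targets:
    - {"x": 0,"y": 0,"z": 0.015,"wx": 0,"wy": 0,"wz": 0,"fingers": 0}
    - {"x": 0,"y": 0,"z": 0.03,"wx": 0,"wy": 0,"wz": 0,"fingers": 0}
    - {"x": 0,"y": 0,"z": 0.045,"wx": 0,"wy": 0,"wz": 0,"fingers": 0}
    - {"x": 0,"y": 0,"z": 0.06,"wx": 0,"wy": 0,"wz": 0,"fingers": 0}
    - {"x": 0,"y": 0,"z": 0.07,"wx": 0,"wy": 0,"wz": 0,"fingers": 0}
    - {"x": 0,"y": 0,"z": 0.07,"wx": 0,"wy": 0,"wz": 0,"fingers": 0}

```text
t: 13.22
ee_pos: [0.4915, -0.2746, 0.3014]
tool_rot: [[1.0, 0.0, -0.0], [0.0, -1.0, 0.0], [-0.0, -0.0, -1.0]]
contact_force: [0.4, -0.1, -4.4]
gripper_width: 0.017
finger_force: 40.0
```

>>> step_arm:
  targets:
    - {"x": 0,"y": 0,"z": 0.006,"wx": 0,"wy": 0,"wz": 0,"fingers": 0}
    - {"x": 0,"y": 0,"z": 0.012,"wx": 0,"wy": 0,"wz": 0,"fingers": 0}
    - {"x": 0,"y": 0,"z": 0.012,"wx": 0,"wy": 0,"wz": 0,"fingers": 0}

```text
t: 13.6
ee_pos: [0.4915, -0.2746, 0.3005]
tool_rot: [[1.0, 0.0, -0.0], [0.0, -1.0, 0.0], [-0.0, -0.0, -1.0]]
contact_force: [1.0, -0.2, -4.1]
gripper_width: 0.0172
finger_force: 40.0
```

>>> step_arm:
  targets:
    - {"x": 0,"y": 0,"z": 0.005,"wx": 0,"wy": 0,"wz": 0,"fingers": 0}
    - {"x": 0,"y": 0,"z": 0.008,"wx": 0,"wy": 0,"wz": 0,"fingers": 0}
    - {"x": 0,"y": 0,"z": 0.008,"wx": 0,"wy": 0,"wz": 0,"fingers": 0}

```text
t: 13.98
ee_pos: [0.4916, -0.2747, 0.3001]
tool_rot: [[1.0, 0.0, 0.0], [0.0, -1.0, -0.0], [0.0, 0.0, -1.0]]
contact_force: [-1.0, 0.3, -1.7]
gripper_width: 0.0171
finger_force: 40.0
```

Contact begins right at the seat height (0.300). A touch more to take the weight off, then look.

>>> step_arm:
  targets:
    - {"x": 0,"y": 0,"z": 0.005,"wx": 0,"wy": 0,"wz": 0,"fingers": 0}
    - {"x": 0,"y": 0,"z": 0.005,"wx": 0,"wy": 0,"wz": 0,"fingers": 0}
    - {"x": 0,"y": 0,"z": 0.005,"wx": 0,"wy": 0,"wz": 0,"fingers": 0}

```text
t: 14.35
ee_pos: [0.4916, -0.2747, 0.3]
tool_rot: [[1.0, 0.0, 0.0], [0.0, -1.0, -0.0], [0.0, 0.0, -1.0]]
contact_force: [-2.6, 1.6, 5.5]
gripper_width: 0.0171
finger_force: 40.0
```

```bash
python3 cap.py e side
python3 - <<'E'
from fit import *
from bench import ctrl
s=ctrl.sense();print(s["ee_pos"],s["contact_force"],s["torque"])
c=load("e_side");u0,v0=230,110
im=cv2.resize(c["pixels"][v0:v0+130,u0:u0+160][:,:,::-1],None,fx=4,fy=4,interpolation=cv2.INTER_CUBIC).copy()
p=(.4915,-.274)
for C,col in((circ(*p,.088,.064),(0,255,0)),(circ(*p,.074,.064),(0,255,255)),(circ(*p,0,.053),(0,0,255))):cv2.polylines(im,[np.int32((proj(c,C)-[u0,v0]+.5)*4)],True,col,1)
cv2.imwrite("pics/e.png",im)
E
```

```text
[ 0.49157969 -0.2747328   0.30005802] [-3.25972632 -0.40221256  4.99609382] [0.2648955  0.70561063 0.02762088]
```

View pics/e.png

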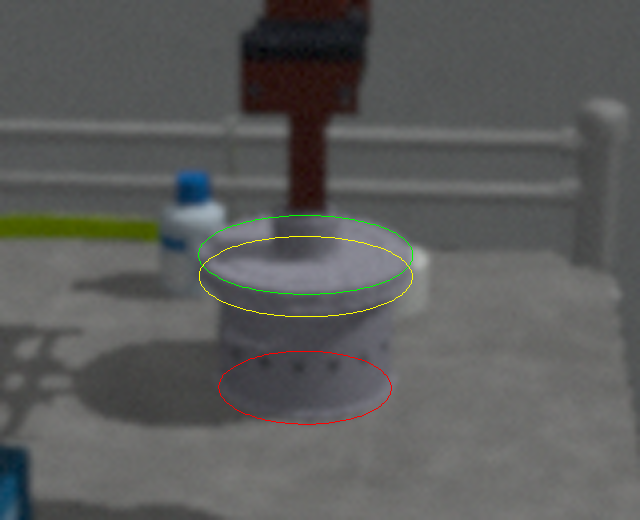

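The lid edges match the seated model (top plate at row ~254, skirt below the rim), so the lid is seated. I let go of the knob.

>>> step_arm:
  targets:
    - {"x": 0,"y": 0,"z": 0,"wx": 0,"wy": 0,"wz": 0,"fingers": 0.3}
    - {"x": 0,"y": 0,"z": 0,"wx": 0,"wy": 0,"wz": 0,"fingers": 0.5}
    - {"x": 0,"y": 0,"z": 0,"wx": 0,"wy": 0,"wz": 0,"fingers": 0.75}
    - {"x": 0,"y": 0,"z": 0,"wx": 0,"wy": 0,"wz": 0,"fingers": 0.75}
    - {"x": 0,"y": 0,"z": 0,"wx": 0,"wy": 0,"wz": 0,"fingers": 0.75}
    - {"x": 0,"y": 0,"z": 0,"wx": 0,"wy": 0,"wz": 0,"fingers": 0.75}

```text
t: 15.15
ee_pos: [0.4916, -0.2746, 0.2994]
tool_rot: [[1.0, 0.0, -0.0], [0.0, -1.0, 0.0], [-0.0, -0.0, -1.0]]
contact_force: [0.3, 0.6, -0.5]
gripper_width: 0.0657
finger_force: 0.0
```

```bash
python3 cap.py f wrist
python3 - <<'E'
from fit import *
from bench import ctrl
s=ctrl.sense();print(s["ee_pos"],s["contact_force"],s["gripper_width"])
w=load("f_wrist")
print(fit([w],(.4915,-.274),[(.088,.064)],.008),fit([w],(.4915,-.274),[(.146,.009)],.006))
L,_=fit([w],(.4915,-.274),[(.088,.064)],.008)
im=w["pixels"][:,:,::-1].copy()
for C,col in((circ(*L,.088,.064),(0,255,0)),(circ(*L,.112,.02),(0,255,255)),(circ(*L,.146,.009),(0,0,255))):cv2.polylines(im,[np.int32(proj(w,C))],True,col,1)
cv2.imwrite("pics/f.png",im)
E
```

```text
[ 0.49155676 -0.27462723  0.29945516] [-0.43480834  0.4214822   0.02185709] 0.06567299599743141
(array([ 0.49142684, -0.27394011]), np.float64(-62.83338928222656)) (array([ 0.49018859, -0.27505122]), np.float64(-57.81023406982422))
```

View pics/f.png

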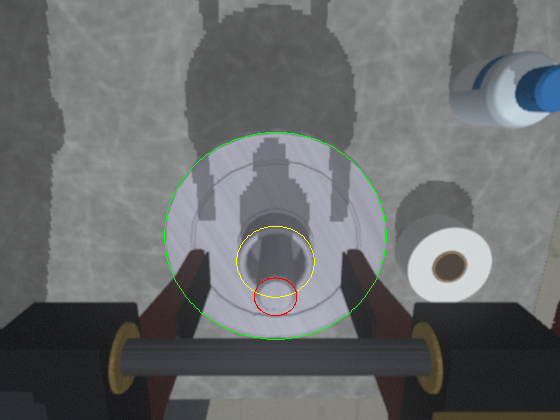

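Released. The outer lid's outline fits at (0.4914, -0.2740), level, with the knob near the middle of the sleeve. I go down so the fingertips stop ~3.5 mm above the top plate, and take the sleeve.

>>> step_arm:
  targets:
    - {"x": 0,"y": -0.008,"z": 0.06,"wx": 0,"wy": 0,"wz": 0,"fingers": 0.75}
    - {"x": 0,"y": -0.008,"z": 0.14,"wx": 0,"wy": 0,"wz": 0,"fingers": 0.75}
    - {"x": 0,"y": -0.008,"z": 0.22,"wx": 0,"wy": 0,"wz": 0,"fingers": 0.75}
    - {"x": 0,"y": -0.008,"z": 0.29,"wx": 0,"wy": 0,"wz": 0,"fingers": 0.75}
    - {"x": 0,"y": -0.008,"z": 0.325,"wx": 0,"wy": 0,"wz": 0,"fingers": 0.75}
    - {"x": 0,"y": -0.008,"z": 0.325,"wx": 0,"wy": 0,"wz": 0,"fingers": 0.75}
    - {"x": 0,"y": -0.008,"z": 0.325,"wx": 0,"wy": 0,"wz": 0,"fingers": 0.75}

```text
t: 16.08
ee_pos: [0.4916, -0.274, 0.2737]
tool_rot: [[1.0, 0.0, 0.0], [0.0, -1.0, -0.0], [0.0, 0.0, -1.0]]
contact_force: [0.8, -0.3, -0.2]
gripper_width: 0.0659
finger_force: 0.0
```

>>> step_arm:
  targets:
    - {"x": 0,"y": 0,"z": 0,"wx": 0,"wy": 0,"wz": 0,"fingers": 0.6}
    - {"x": 0,"y": 0,"z": 0,"wx": 0,"wy": 0,"wz": 0,"fingers": 0.52}
    - {"x": 0,"y": 0,"z": 0,"wx": 0,"wy": 0,"wz": 0,"fingers": 0.46}
    - {"x": 0,"y": 0,"z": 0,"wx": 0,"wy": 0,"wz": 0,"fingers": 0.4}
    - {"x": 0,"y": 0,"z": 0,"wx": 0,"wy": 0,"wz": 0,"fingers": 0.3}
    - {"x": 0,"y": 0,"z": 0,"wx": 0,"wy": 0,"wz": 0,"fingers": 0.3}
    - {"x": 0,"y": 0,"z": 0,"wx": 0,"wy": 0,"wz": 0,"fingers": 0.3}
  force: 30

```text
t: 16.95
ee_pos: [0.4916, -0.2741, 0.2736]
tool_rot: [[1.0, 0.0, 0.0], [0.0, -1.0, -0.0], [0.0, 0.0, -1.0]]
contact_force: [-0.3, -0.7, 0.6]
gripper_width: 0.0393
finger_force: 30.0
```

Sleeve gripped at 39.3 mm and 30 N. I lift straight up, slowly.

>>> step_arm:
  targets:
    - {"x": 0,"y": 0,"z": -0.03,"wx": 0,"wy": 0,"wz": 0,"fingers": 0.3}
    - {"x": 0,"y": 0,"z": -0.08,"wx": 0,"wy": 0,"wz": 0,"fingers": 0.3}
    - {"x": 0,"y": 0,"z": -0.14,"wx": 0,"wy": 0,"wz": 0,"fingers": 0.3}
    - {"x": 0,"y": 0,"z": -0.22,"wx": 0,"wy": 0,"wz": 0,"fingers": 0.3}
    - {"x": 0,"y": 0,"z": -0.3,"wx": 0,"wy": 0,"wz": 0,"fingers": 0.3}
    - {"x": 0,"y": 0,"z": -0.38,"wx": 0,"wy": 0,"wz": 0,"fingers": 0.3}
    - {"x": 0,"y": 0,"z": -0.46,"wx": 0,"wy": 0,"wz": 0,"fingers": 0.3}
    - {"x": 0,"y": 0,"z": -0.52,"wx": 0,"wy": 0,"wz": 0,"fingers": 0.3}

```text
t: 17.95
ee_pos: [0.4916, -0.274, 0.3156]
tool_rot: [[1.0, 0.0, 0.0], [0.0, -1.0, -0.0], [0.0, 0.0, -1.0]]
contact_force: [-0.0, 0.2, -1.8]
gripper_width: 0.0396
finger_force: 30.0
```

>>> step_arm:
  targets:
    - {"x": 0,"y": 0,"z": -0.1,"wx": 0,"wy": 0,"wz": 0,"fingers": 0.3}
    - {"x": 0,"y": 0,"z": -0.22,"wx": 0,"wy": 0,"wz": 0,"fingers": 0.3}
    - {"x": 0,"y": 0,"z": -0.36,"wx": 0,"wy": 0,"wz": 0,"fingers": 0.3}
    - {"x": 0,"y": 0,"z": -0.5,"wx": 0,"wy": 0,"wz": 0,"fingers": 0.3}
    - {"x": 0,"y": 0,"z": -0.64,"wx": 0,"wy": 0,"wz": 0,"fingers": 0.3}
    - {"x": 0,"y": 0,"z": -0.78,"wx": 0,"wy": 0,"wz": 0,"fingers": 0.3}
    - {"x": 0,"y": 0,"z": -0.9,"wx": 0,"wy": 0,"wz": 0,"fingers": 0.3}
    - {"x": 0,"y": 0,"z": -0.98,"wx": 0,"wy": 0,"wz": 0,"fingers": 0.3}

```text
t: 18.95
ee_pos: [0.4916, -0.274, 0.3942]
tool_rot: [[1.0, 0.0, 0.0], [0.0, -1.0, -0.0], [0.0, 0.0, -1.0]]
contact_force: [0.5, -0.2, -2.4]
gripper_width: 0.0393
finger_force: 30.0
```

>>> step_arm:
  targets:
    - {"x": 0,"y": 0,"z": -0.02,"wx": 0,"wy": 0,"wz": 0,"fingers": 0.3}
    - {"x": 0,"y": 0,"z": -0.02,"wx": 0,"wy": 0,"wz": 0,"fingers": 0.3}
    - {"x": 0,"y": 0,"z": -0.02,"wx": 0,"wy": 0,"wz": 0,"fingers": 0.3}
    - {"x": 0,"y": 0,"z": -0.02,"wx": 0,"wy": 0,"wz": 0,"fingers": 0.3}
    - {"x": 0,"y": 0,"z": -0.02,"wx": 0,"wy": 0,"wz": 0,"fingers": 0.3}
    - {"x": 0,"y": 0,"z": -0.02,"wx": 0,"wy": 0,"wz": 0,"fingers": 0.3}

```text
t: 19.7
ee_pos: [0.4915, -0.274, 0.395]
tool_rot: [[1.0, 0.0, -0.0], [0.0, -1.0, 0.0], [-0.0, -0.0, -1.0]]
contact_force: [0.3, -0.7, -1.8]
gripper_width: 0.039
finger_force: 30.0
```

```bash
python3 cap.py g side
python3 - <<'E'
from fit import *
from bench import ctrl
s=ctrl.sense();print(s["ee_pos"],s["contact_force"],s["gripper_width"],s["finger_force"],s["joint_velocities"])
h=s["ee_pos"][2]-.2736
c=load("g_side");u0,v0=230,70
im=cv2.resize(c["pixels"][v0:v0+148,u0:u0+160][:,:,::-1],None,fx=4,fy=4,interpolation=cv2.INTER_CUBIC).copy()
p=(.4915,-.274)
for C,col in((circ(*p,.074+h,.064),(0,255,0)),(circ(*p,.084,.056),(0,255,255)),(circ(*p,.146,.009),(0,0,255))):cv2.polylines(im,[np.int32((proj(c,C)-[u0,v0]+.5)*4)],True,col,1)
cv2.imwrite("pics/g.png",im)
E
```

```text
[ 0.49154154 -0.27399263  0.39502105] [-0.13849153  1.30075415 -1.58582157] 0.03900819362198943 29.999587358906865 [-0.0022771  -0.04688895  0.13641526 -0.05159482 -0.03991993 -0.09607128
 -0.00943825]
```

View pics/g.png

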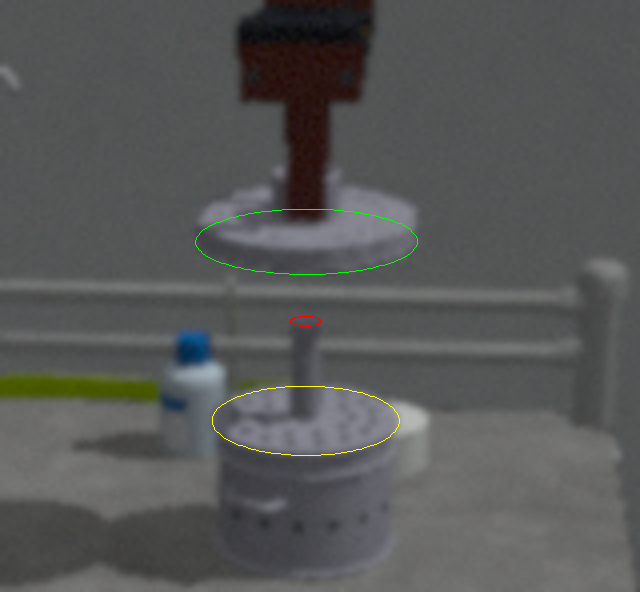

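The outer lid hangs level and still, its rim ~50 mm above the knob top (row 321). The perforated inner lid is seated level on the drum at row ~420. Handing in.

```bash
python3 -c "
from bench import ctrl
print(ctrl.hand_in())"
```

```text
the job is handed in; nothing more can be done
None
```

The job is done and handed in at about 20 s: the perforated inner lid is seated in the drum, and the arm is holding the outer lid level and still, its rim about 50 mm above the knob top.

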